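# Put the stray paper cups back on their stacks

### The job

Four unused paper cups were left upside down about the counter: put each one back, still upside down, over the stack of its own size and let it slide fully home, so that the two medium ones both end up on the medium stack. Leave the stacks standing upright where they are, and do not disturb the customer's lidded cup or the cocoa shaker.

Things in the scene. Friction and masses are not known exactly. Their poses are not given: they have to be found in the camera images.
- cup_small_center (a point): Double-walled take-away cup of kraft-brown paper standing upside down (mouth on the counter, closed end up). Round, so its yaw does not matter. 60 mm tall; outside diameter 62 mm at the mouth (bottom), tapering evenly to 46 mm at the closed end (top); walls 2 mm; about 12 g. The point is the cup's centre, half-way up, 30 mm above its mouth edge; z axis up along the cup. The shortest and narrowest cup.
- cup_medium_a_center (a point): Double-walled take-away cup of kraft-brown paper standing upside down (mouth on the counter, closed end up). Round, so its yaw does not matter. 92 mm tall; outside diameter 79 mm at the mouth (bottom), tapering evenly to 55 mm at the closed end (top); walls 2 mm; about 16 g. The point is the cup's centre, half-way up, 46 mm above its mouth edge; z axis up along the cup. One of two medium cups, alike.
- cup_medium_b_center (a point): Double-walled take-away cup of kraft-brown paper standing upside down (mouth on the counter, closed end up). Round, so its yaw does not matter. 92 mm tall; outside diameter 79 mm at the mouth (bottom), tapering evenly to 55 mm at the closed end (top); walls 2 mm; about 16 g. The point is the cup's centre, half-way up, 46 mm above its mouth edge; z axis up along the cup. The other of the two medium cups.
- cup_large_center (a point): Double-walled take-away cup of kraft-brown paper standing upside down (mouth on the counter, closed end up). Round, so its yaw does not matter. 110 mm tall; outside diameter 88 mm at the mouth (bottom), tapering evenly to 59 mm at the closed end (top); walls 2 mm; about 20 g. The point is the cup's centre, half-way up, 55 mm above its mouth edge; z axis up along the cup. The tallest and widest cup.
- stack_small_top (a point): Loose stack of four small cups nested upside down, the same shape as the loose small cup; 132 mm tall, about 55 g. The point is the centre of the stack's top face (the closed end of its topmost cup, 46 mm across). A small cup lowered over it slides down until the inside of its closed end rests on this face: it is then home, its closed end 24 mm above this point and its centre 6 mm below it.
- stack_medium_top (a point): Loose stack of three medium cups nested upside down, the same shape as the loose medium cup; 140 mm tall, about 55 g. The point is the centre of the stack's top face (the closed end of its topmost cup, 55 mm across). A medium cup lowered over it slides down until the inside of its closed end rests on this face: it is then home, its closed end 24 mm above this point and its centre 22 mm below it; the second medium cup goes over the first in the same way, another 24 mm higher.
- stack_large_top (a point): Loose stack of three large cups nested upside down, the same shape as the loose large cup; 158 mm tall, about 69 g. The point is the centre of the stack's top face (the closed end of its topmost cup, 59 mm across). A large cup lowered over it slides down until the inside of its closed end rests on this face: it is then home, its closed end 24 mm above this point and its centre 31 mm below it.
- lidded_cup_center (a point): A customer's medium cup standing the right way up with a black lid, to be left alone: 104 mm tall, 83 mm across the lid, 55 mm at the foot. The point is its centre, 52 mm above the counter.
- shaker_center (a point): Round steel cocoa shaker, to be left alone: 103 mm tall, 69 mm across. The point is its centre, 51.5 mm above the counter.
There are look-alikes about, which are no part of the job. What is shaped like the part that bears cup_medium_b_center but blue is not meant. What is shaped like the part that bears cup_small_center but purple is not meant.

How it is judged:
By the outcome, as a careful person would: the job done as asked, in the order asked, and still so for the second after the job is handed in, with the robot touching nothing.
It also fails if it takes over 118 s, if anything falls off the work surface, if the arm or the gripper's body presses on something with over 40 N, if the wrist force passes 120 N, or if a joint passes its speed limit or range.

### The arm

A 7-joint arm with a two-finger parallel gripper is mounted at the origin on the work surface. World frame = base frame: x ahead of the robot, y to its left, z up, the work surface at z = 0. Lengths are in m, angles in rad, forces in N, time in s.
With the tool pointing down it reaches from about 0.4 to 0.85 m from the base axis. Payload 4.4 kg.
Tool frame: the origin (TCP) lies at the very end of the fingers, on their centre line; the grasp point (between the pads) lies 19 mm behind it (r.pinch_z is the distance from the TCP to the grasp point, in m); z points along the fingers, y is the direction in which the jaws open and shut (so a half turn about z gives the same grasp; the last joint's range is limited). The gripper opens to 94 mm and grips with 3 to 60 N. Pads are 16 mm wide; open, the fingers measure 119 mm over their backs; the gripper's body (75 mm by 177 mm) begins 78 mm behind the grasp point.
Start: joints at [-1.306, 0.628, 0.038, 1.517, -0.027, 0.996, -0.02], TCP at [0.211, 0.615, 0.205] pointing down, gripper open.
Joint ranges: [-3.06, 3.06], [-0.37, 2.12], [-1.25, 1.32], [0.18, 2.47], [-1.1, 4.24], [0.23, 1.98], [-2.94, 2.94]. Speed limits (rad/s): [2.57, 2.57, 3.14, 3.14, 3.14, 3.14, 3.14].

### API

Orientations are given as a unit quaternion [x, y, z, w].
In Python, from plant import r, imaging gives the robot as it stands.
- The arm moves only by the tool apply_moves, never from a script. Its argument "plan" is a list of rows, each an object of numbers: "jaw": the closure, from 0 (fully open) to 1 (shut); "dx", "dy", "dz": the shift along the tool's x, y, z in cm; "rx", "ry", "rz": the turn, a rotation vector about the tool's x, y, z in rad. In form: [{"jaw": .., "dx": .., "dy": .., "dz": .., "rx": .., "ry": .., "rz": ..}, ...]. A call has 1 to 8 rows; each row shifts and turns the commanded pose from where the row before left it, along the tool's axes as they then stand; what a row does not reach is not made up. A row lasts 1/8 s, in which the tool goes at most 62.5 mm and 10.7 degrees, less where a joint would pass 70% of its speed; a pose out of reach is approached as far as the arm can. A call is refused whole if a number of a shift passes 6.25 or a number of a turn 0.188, either way. A call with a gripper value outside its range is refused whole. The fingers move at their own pace and stop on an object; "force" is the grip in N (left out, the last holds). Time passes only in rows, so rows that do not move let the fingers close. It gives the time, the measured TCP pose, the force and the opening at its end, in the units of the state.
- r.sense(): the state, without advancing time (a new reading comes with each control period).
- imaging.read_camera(name): name is "side" or "top"; returns a dict with "image" (420x560x3 uint8, red, green, blue), "depth" (420x560 float32, m along the optical axis (not along the pixel's ray), 0 where there is no reading), "camera_matrix" (3x3 intrinsics, pixels), "k1" (the pictures are not rectified: a ray, as slopes to the right and down, at radius r is drawn at 1 + k1 r^2 times it, then the intrinsics apply), "origin" and "orientation" of the camera in the world. Camera axes: x right, y up, looking along -z (the intrinsics and any distortion apply to the point x, -y, -z); pixel columns grow to the right and rows downward; lengths in m; the calibration is good to about 2 mm. A picture is of the moment at which its call begins.
- r.finish_job(): hands the job in, once; it reports no verdict.
The state is a dict: "time_s": time; "q": joint angles; "qd": joint speeds; "tau": joint torques, N m; "tcp_pos": TCP position; "ee_rot": TCP orientation; "ft_force": force on the tool from outside, world axes, zero at the start; "ft_torque": the same for the moment, N m; "grip_width": opening from 0.0 (shut) to 1.0 (fully open).
Only numpy, scipy, OpenCV 4.12 (cv2) and the standard library are available. Lean on these libraries where they do the work, as an engineer would, in place of code of your own. Each camera call takes 0.05 s, during which the arm holds its last target.

## Working session

There is one attempt and no reset: what is moved stays moved. The work goes in short steps, Python scripts to look and compute and a tool call to move; the robot and the scene stay as the last step left them, time stands still between calls to the robot, and variables do not carry over. Pictures are saved under pics/ and viewed, and the job is handed in when it is done.

Besides the shell and the picture viewer there is one more tool, called after "Request:" in YAML: its name, and indented under it one key for each argument. apply_moves: Moves the arm, as the interface text tells. Its arguments: {"type":"object","properties":{"plan":{"type":"array"},"force":{"type":"number"}},"required":["plan"]}

```bash
ls; mkdir -p pics; cat > h.py <<'E'
import numpy as np, cv2
from scipy.spatial.transform import Rotation as R
from plant import r, imaging
def cloud(c):
    K=c["camera_matrix"]; d=c["depth"]; h,w=d.shape
    u,v=np.meshgrid(np.arange(w),np.arange(h))
    xd=(u-K[0][2])/K[0][0]; yd=(v-K[1][2])/K[1][1]
    x,y=xd.copy(),yd.copy()
    for _ in range(15):
        s=1+c["k1"]*(x*x+y*y); x=xd/s; y=yd/s
    P=np.stack([x*d,-y*d,-d],-1)
    o=np.array(c["orientation"])
    Rm=o if o.shape==(3,3) else R.from_quat(o).as_matrix()
    W=P@Rm.T+np.array(c["origin"])
    W[d<=0]=np.nan
    return W
def save(c,n): cv2.imwrite(n,c["image"][:,:,::-1])
E
python3 - <<'E'
from h import *
for n in("top","side"):
    c=imaging.read_camera(n); save(c,f"pics/{n}0.png"); np.savez(f"{n}0.npz",**c)
    print(n,c["origin"],c["orientation"],c["k1"],c["camera_matrix"])
print(r.sense())
E
```

```text
pics
top [0.34525106 0.02066654 1.25872924] [ 0.06944577 -0.07160529 -0.69583589  0.71124003] 0.028668957895073965 [[512.88086506   0.         281.41333563]
 [  0.         512.88086506 207.52157697]
 [  0.           0.           1.        ]]
side [ 0.42991246 -0.90497263  0.7443701 ] [ 0.46552633 -0.04692155 -0.07089153  0.88094154] -0.0232194972852007 [[414.92809837   0.         277.70774489]
 [  0.         414.92809837 212.45218535]
 [  0.           0.           1.        ]]
{'time_s': 0.1, 'q': array([-1.30581796,  0.62924292,  0.03846097,  1.51820388, -0.02699084,
        0.9963029 , -0.02001815]), 'qd': array([-0.0015152 , -0.00282987, -0.00015451, -0.00166483, -0.00113736,
       -0.00033608,  0.00102434]), 'tau': array([ 3.62243241e-03, -5.50788260e+01,  1.14766382e+00, -1.87115872e+01,
       -5.21259592e-02,  1.91876065e-02,  5.34048922e-05]), 'tcp_pos': array([0.21090426, 0.61423377, 0.20467382]), 'ee_rot': array([ 1.64648408e-01,  9.86351981e-01, -8.10603961e-04, -1.19272771e-04]), 'ft_force': array([0.56541562, 0.59688972, 0.25000565]), 'ft_torque': array([ 0.00377944,  0.01596089, -0.05999311]), 'grip_width': 0.998188235083684}
```

View pics/top0.png

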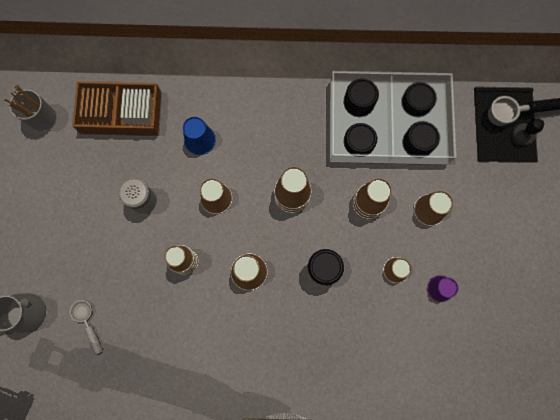

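View pics/side0.png

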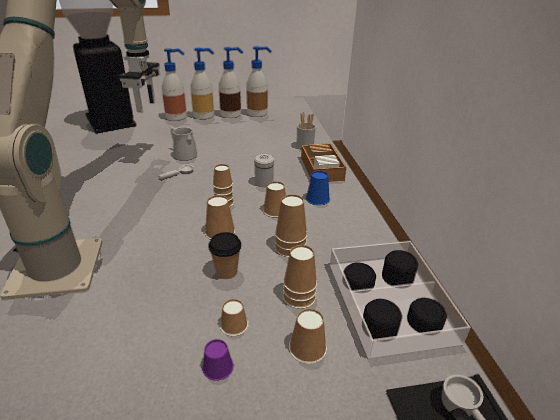

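The top view shows seven white closed ends, at about (212,190), (293,182), (377,190), (439,204), (180,258), (249,267) and (400,269). The lidded cup is at (326,266) and the shaker at (135,192). Next I'll measure their positions.

```bash
python3 - <<'E'
from h import *
for n in ("top","side"):
    c=dict(np.load(n+"0.npz")); W=cloud(c); im=c["image"].astype(int)
    m=((im.min(-1)>(150 if n=="top" else 140))).astype(np.uint8)
    k,l,s,ce=cv2.connectedComponentsWithStats(m)
    print(n)
    for i in range(1,k):
        if s[i,4]<60: continue
        p=W[l==i]; p=p[~np.isnan(p[:,0])]
        if len(p)<30: continue
        z=np.median(p[:,2]); q=p[abs(p[:,2]-z)<.012]
        lo,hi=np.percentile(q,[1,99],axis=0)
        print(ce[i].round(1),s[i,4],"ctr",q.mean(0).round(4),"mid",((lo+hi)/2).round(4),"span",(hi-lo).round(4))
c=dict(np.load("top0.npz"));W=cloud(c)
for nm,(u,v) in dict(lid=(326,266),shaker=(135,192),blue=(196,130),purple=(445,288),table=(300,340)).items(): print(nm,np.nanmedian(W[v-4:v+5,u-4:u+5].reshape(-1,3),axis=0).round(4))
E
```

```text
top
[334.7 123.3] 192 ctr [ 0.8022 -0.1059  0.0606] mid [ 0.814  -0.1227  0.0605] span [0.1856 0.0452 0.0091]
[390.7 132.8] 242 ctr [ 0.7871 -0.2488  0.0548] mid [ 0.8166 -0.2395  0.0555] span [0.1904 0.0989 0.0159]
[293.7 179.9] 432 ctr [ 0.6325 -0.0062  0.1532] mid [ 0.6323 -0.0062  0.1533] span [0.05   0.0505 0.0092]
[211.5 189.9] 329 ctr [0.6211 0.1844 0.0871] mid [0.6217 0.1845 0.0872] span [0.0455 0.0445 0.0098]
[378.4 190.3] 357 ctr [ 0.6172 -0.1978  0.1349] mid [ 0.6174 -0.1975  0.135 ] span [0.0451 0.0457 0.0102]
[440.  202.5] 328 ctr [ 0.603  -0.3499  0.0871] mid [ 0.6028 -0.3501  0.0868] span [0.0455 0.045  0.0111]
[174.7 255.8] 252 ctr [0.4608 0.2524 0.1269] mid [0.4605 0.2527 0.1267] span [0.0359 0.037  0.0102]
[245.9 268. ] 433 ctr [0.4389 0.0962 0.1049] mid [0.439  0.096  0.1051] span [0.0488 0.0494 0.0106]
[400.6 267.9] 221 ctr [ 0.4515 -0.2621  0.0551] mid [ 0.4512 -0.2615  0.0548] span [0.0372 0.0349 0.0117]
side
[150.7   3.7] 97 ctr [0.1341 2.0616 0.3619] mid [0.1344 2.0623 0.361 ] span [0.0711 0.0408 0.0222]
[264.  155.6] 176 ctr [0.6095 0.3552 0.1007] mid [0.6099
[... 638 characters left out ...]
46 0.1512 0.0235]
[301.6 253.3] 215 ctr [ 0.617  -0.1958  0.136 ] mid [ 0.6167 -0.195   0.1369] span [0.0468 0.0438 0.0068]
[273.7 263.9] 118 ctr [ 0.5741 -0.0709  0.0015] mid [ 0.5742 -0.0705  0.0018] span [0.0362 0.0937 0.0063]
[232.5 307.4] 185 ctr [ 0.4505 -0.2612  0.0558] mid [ 0.4504 -0.2609  0.0566] span [0.0375 0.0364 0.0066]
[309.7 319.7] 340 ctr [ 0.6027 -0.3486  0.0876] mid [ 0.6025 -0.3481  0.0877] span [0.0457 0.0447 0.0054]
[461.2 393.5] 634 ctr [ 0.8538 -0.5268  0.037 ] mid [ 0.8532 -0.5275  0.0368] span [0.0408 0.0436 0.0057]
lid [ 0.4477 -0.0838  0.1006]
shaker [0.6084 0.3578 0.1021]
blue [0.7675 0.2285 0.0869]
purple [ 0.4072 -0.3635  0.0547]
table [ 0.2802 -0.0315  0.0003]
```

```bash
cat >> h.py <<'E'
def to(x,y,z):
    s=r.sense(); Rm=R.from_quat(s["ee_rot"]).as_matrix()
    d=Rm.T@(np.array([x,y,z])-s["tcp_pos"])*100
    # correction to vertical
    zt=Rm[:,2]; ax=Rm.T@np.cross(zt,[0,0,-1])
    print("t",round(s["time_s"],2),"tcp",s["tcp_pos"].round(4),"delta cm tool",d.round(2),"tilt rv",ax.round(4),"F",s["ft_force"].round(1),"w",round(s["grip_width"]*94,1))
E
python3 -c "
from h import *
to(.4387,.098,.205)"
```

```text
t 0.1 tcp [0.2109 0.6142 0.2047] delta cm tool [-3.831e+01 -4.143e+01  4.000e-02] tilt rv [-0.0016  0.     -0.    ] F [0.6 0.6 0.3] w 93.8
```

Request:
apply_moves:
  plan:
    - {"jaw": 0, "dx": -3.2, "dy": -3.45}
    - {"jaw": 0, "dx": -3.2, "dy": -3.45}
    - {"jaw": 0, "dx": -3.2, "dy": -3.45}
    - {"jaw": 0, "dx": -3.2, "dy": -3.45}
    - {"jaw": 0, "dx": -3.2, "dy": -3.45}
    - {"jaw": 0, "dx": -3.2, "dy": -3.45}
    - {"jaw": 0, "dx": -3.2, "dy": -3.45}
    - {"jaw": 0, "dx": -3.2, "dy": -3.45}
  force: 6

```text
invalid input at $.plan[0]: expected keys jaw, dx, dy, dz, rx, ry, rz
```

Request:
apply_moves:
  plan:
    - {"jaw": 0, "dx": -3.2, "dy": -3.45}
    - {"jaw": 0, "dx": -3.2, "dy": -3.45}
    - {"jaw": 0, "dx": -3.2, "dy": -3.45}
    - {"jaw": 0, "dx": -3.1, "dy": -3.4}
    - {"jaw": 0}
    - {"jaw": 0}

```text
invalid input at $.plan[0]: expected keys jaw, dx, dy, dz, rx, ry, rz
```

```bash
python3 -c "
from h import *
to(.4387,.098,.056)"
```

```text
t 0.1 tcp [0.2109 0.6142 0.2047] delta cm tool [-38.31 -41.4   14.94] tilt rv [-0.0016  0.     -0.    ] F [0.6 0.6 0.3] w 93.8
```

All keys are required in every row.

Request:
apply_moves:
  plan:
    - {"jaw": 0, "dx": -3.2, "dy": -3.45, "dz": 0, "rx": 0, "ry": 0, "rz": 0}
    - {"jaw": 0, "dx": -3.2, "dy": -3.45, "dz": 0, "rx": 0, "ry": 0, "rz": 0}
    - {"jaw": 0, "dx": -3.2, "dy": -3.45, "dz": 0, "rx": 0, "ry": 0, "rz": 0}
    - {"jaw": 0, "dx": -3.2, "dy": -3.45, "dz": 0, "rx": 0, "ry": 0, "rz": 0}
    - {"jaw": 0, "dx": -3.2, "dy": -3.45, "dz": 0, "rx": 0, "ry": 0, "rz": 0}
    - {"jaw": 0, "dx": -3.2, "dy": -3.45, "dz": 0, "rx": 0, "ry": 0, "rz": 0}
    - {"jaw": 0, "dx": -3.2, "dy": -3.45, "dz": 0, "rx": 0, "ry": 0, "rz": 0}
    - {"jaw": 0, "dx": -3.2, "dy": -3.45, "dz": 0, "rx": 0, "ry": 0, "rz": 0}
  force: 6

```text
time_s: 1.1
tcp_pos: [0.3639, 0.269, 0.2054]
ee_rot: [0.165, 0.986, -0.0, -0.0]
ft_force: [0.3, 0.0, 0.1]
grip_width: 0.999
```

Request:
apply_moves:
  plan:
    - {"jaw": 0, "dx": -3.2, "dy": -3.45, "dz": 0, "rx": 0, "ry": 0, "rz": 0}
    - {"jaw": 0, "dx": -3.2, "dy": -3.45, "dz": 0, "rx": 0, "ry": 0, "rz": 0}
    - {"jaw": 0, "dx": -3.2, "dy": -3.45, "dz": 0, "rx": 0, "ry": 0, "rz": 0}
    - {"jaw": 0, "dx": -3.1, "dy": -3.4, "dz": 0, "rx": 0, "ry": 0, "rz": 0}
    - {"jaw": 0, "dx": 0, "dy": 0, "dz": 0, "rx": 0, "ry": 0, "rz": 0}
    - {"jaw": 0, "dx": 0, "dy": 0, "dz": 0, "rx": 0, "ry": 0, "rz": 0}

```text
time_s: 1.85
tcp_pos: [0.4386, 0.0998, 0.2053]
ee_rot: [0.165, 0.986, 0.0, -0.0]
ft_force: [-0.2, 0.8, -0.6]
grip_width: 0.997
```

```bash
python3 -c "
from h import *
to(.4387,.098,.056)"
```

```text
t 1.85 tcp [0.4386 0.0998 0.2053] delta cm tool [-0.08 -0.17 14.93] tilt rv [ 0.0001 -0.0008  0.    ] F [-0.2  0.8 -0.6] w 93.7
```

Request:
apply_moves:
  plan:
    - {"jaw": 0, "dx": -0.1, "dy": -0.1, "dz": 2, "rx": 0, "ry": 0, "rz": 0}
    - {"jaw": 0, "dx": 0, "dy": -0.1, "dz": 3, "rx": 0, "ry": 0, "rz": 0}
    - {"jaw": 0, "dx": 0, "dy": 0, "dz": 3, "rx": 0, "ry": 0, "rz": 0}
    - {"jaw": 0, "dx": 0, "dy": 0, "dz": 3, "rx": 0, "ry": 0, "rz": 0}
    - {"jaw": 0, "dx": 0, "dy": 0, "dz": 2.5, "rx": 0, "ry": 0, "rz": 0}
    - {"jaw": 0, "dx": 0, "dy": 0, "dz": 1.4, "rx": 0, "ry": 0, "rz": 0}
    - {"jaw": 0, "dx": 0, "dy": 0, "dz": 0, "rx": 0, "ry": 0, "rz": 0}
    - {"jaw": 0, "dx": 0, "dy": 0, "dz": 0, "rx": 0, "ry": 0, "rz": 0}

```text
time_s: 2.85
tcp_pos: [0.4398, 0.0976, 0.0571]
ee_rot: [0.164, 0.986, 0.0, 0.001]
ft_force: [0.6, -0.4, -0.6]
grip_width: 1.001
```

Request:
apply_moves:
  plan:
    - {"jaw": 0.2, "dx": 0, "dy": 0, "dz": 0, "rx": 0, "ry": 0, "rz": 0}
    - {"jaw": 0.25, "dx": 0, "dy": 0, "dz": 0, "rx": 0, "ry": 0, "rz": 0}
    - {"jaw": 0.3, "dx": 0, "dy": 0, "dz": 0, "rx": 0, "ry": 0, "rz": 0}
    - {"jaw": 0.35, "dx": 0, "dy": 0, "dz": 0, "rx": 0, "ry": 0, "rz": 0}
    - {"jaw": 0.5, "dx": 0, "dy": 0, "dz": 0, "rx": 0, "ry": 0, "rz": 0}
    - {"jaw": 1, "dx": 0, "dy": 0, "dz": 0, "rx": 0, "ry": 0, "rz": 0}
    - {"jaw": 1, "dx": 0, "dy": 0, "dz": 0, "rx": 0, "ry": 0, "rz": 0}
  force: 6

```text
time_s: 3.72
tcp_pos: [0.4396, 0.0971, 0.0568]
ee_rot: [0.165, 0.986, 0.0, 0.0]
ft_force: [-0.2, 0.0, 5.7]
grip_width: 0.761
```

```bash
python3 -c "
from h import *
to(.4387,.098,.24)
c=imaging.read_camera('side');save(c,'pics/s1.png')"
```

```text
t 3.73 tcp [0.4396 0.0971 0.0568] delta cm tool [  0.11   0.06 -18.32] tilt rv [ 0.0004  0.0006 -0.    ] F [-0.2  0.   5.7] w 71.5
```

View pics/s1.png

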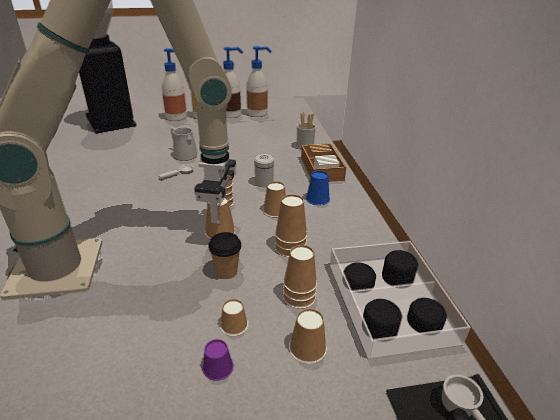

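The side view shows the gripper round the large cup at about (218,215). The opening is 71.5 mm, which fits the cone at that height, so I'll lift.

Request:
apply_moves:
  plan:
    - {"jaw": 1, "dx": 0, "dy": 0, "dz": -1, "rx": 0, "ry": 0, "rz": 0}
    - {"jaw": 1, "dx": 0, "dy": 0, "dz": -2, "rx": 0, "ry": 0, "rz": 0}
    - {"jaw": 1, "dx": 0, "dy": 0, "dz": -3, "rx": 0, "ry": 0, "rz": 0}
    - {"jaw": 1, "dx": 0, "dy": 0, "dz": -3, "rx": 0, "ry": 0, "rz": 0}
    - {"jaw": 1, "dx": 0, "dy": 0, "dz": -3, "rx": 0, "ry": 0, "rz": 0}
    - {"jaw": 1, "dx": 0, "dy": 0, "dz": -3, "rx": 0, "ry": 0, "rz": 0}
    - {"jaw": 1, "dx": 0, "dy": 0, "dz": -3, "rx": 0, "ry": 0, "rz": 0}
    - {"jaw": 1, "dx": 0, "dy": 0, "dz": -1, "rx": 0, "ry": 0, "rz": 0}

```text
time_s: 4.78
tcp_pos: [0.4399, 0.0972, 0.2481]
ee_rot: [0.165, 0.986, 0.001, 0.001]
ft_force: [-0.0, -0.3, -0.5]
grip_width: 0.765
```

```bash
python3 -c "
from h import *
to(.6325,-.0045,.248)
c=imaging.read_camera('side');save(c,'pics/s2.png')"
```

```text
t 4.78 tcp [0.4399 0.0972 0.2481] delta cm tool [-21.52  -3.37   0.06] tilt rv [0.0018 0.0023 0.    ] F [-0.  -0.3 -0.5] w 71.9
```

View pics/s2.png

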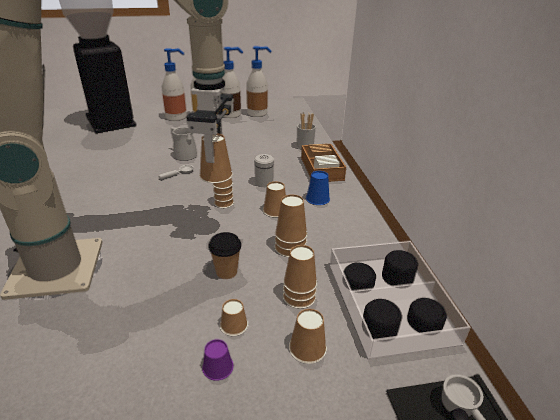

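The cup at (210,155) is held upright. Now over the large stack.

Request:
apply_moves:
  plan:
    - {"jaw": 1, "dx": -2, "dy": -0.3, "dz": 0, "rx": 0, "ry": 0, "rz": 0}
    - {"jaw": 1, "dx": -3.5, "dy": -0.6, "dz": 0, "rx": 0, "ry": 0, "rz": 0}
    - {"jaw": 1, "dx": -4, "dy": -0.6, "dz": 0, "rx": 0, "ry": 0, "rz": 0}
    - {"jaw": 1, "dx": -4, "dy": -0.6, "dz": 0, "rx": 0, "ry": 0, "rz": 0}
    - {"jaw": 1, "dx": -4, "dy": -0.6, "dz": 0, "rx": 0, "ry": 0, "rz": 0}
    - {"jaw": 1, "dx": -3, "dy": -0.5, "dz": 0, "rx": 0, "ry": 0, "rz": 0}
    - {"jaw": 1, "dx": -1, "dy": -0.2, "dz": 0, "rx": 0, "ry": 0, "rz": 0}
    - {"jaw": 1, "dx": 0, "dy": 0, "dz": 0, "rx": 0, "ry": 0, "rz": 0}

```text
time_s: 5.82
tcp_pos: [0.6311, -0.0056, 0.2449]
ee_rot: [0.165, 0.986, -0.0, -0.001]
ft_force: [0.8, 0.3, 0.1]
grip_width: 0.761
```

```bash
python3 -c "
from h import *
to(.6325,-.0045,.13)
c=imaging.read_camera('side');
cv2.imwrite('pics/s3.png',cv2.resize(c['image'][60:300,180:420,::-1],None,fx=2.4,fy=2.4,interpolation=cv2.INTER_CUBIC))
c=imaging.read_camera('top');
cv2.imwrite('pics/t3.png',cv2.resize(c['image'][80:280,160:400,::-1],None,fx=2.4,fy=2.4,interpolation=cv2.INTER_CUBIC))"
```

```text
t 5.83 tcp [ 0.6311 -0.0056  0.2449] delta cm tool [-0.12  0.16 11.49] tilt rv [-0.001  -0.0024  0.    ] F [0.8 0.3 0.1] w 71.5
```

View pics/s3.png

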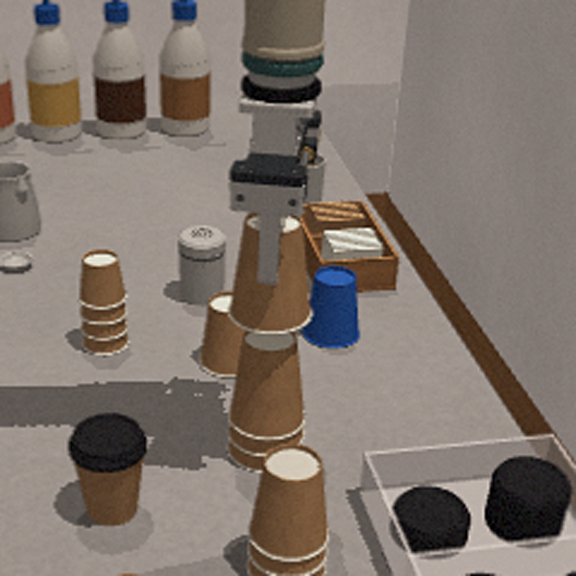

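View pics/t3.png

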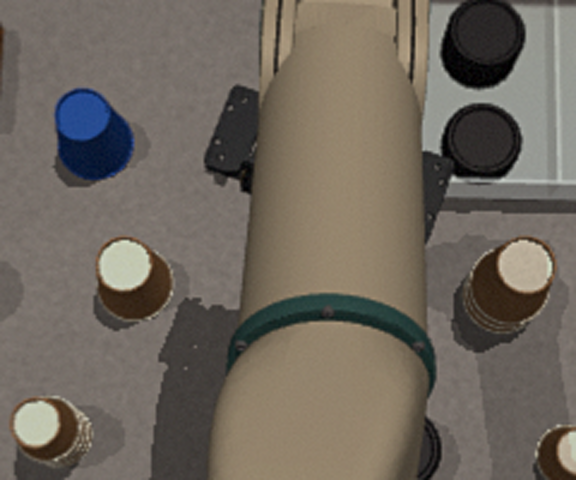

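The side view shows the held cup's mouth centred at about (270,320) in the crop, and the stack top at (272,340), so they are close to aligned. I'll refine this with a cone fit of both, using the same camera.

```bash
cat >> h.py <<'E'
from scipy.optimize import least_squares
CUP=dict(s=(.060,.031,.023),m=(.092,.0395,.0275),l=(.110,.044,.0295))
def fit(W,im,kind,x,y,z0,zr,rad=.06):
    """fit axis of a cone with mouth height z0 using points with z in zr"""
    h,rm,rt=CUP[kind]
    im=im.astype(int); brown=(im[...,0]-im[...,2]>25)&(im[...,0]>50)
    m=brown&(W[...,2]>zr[0])&(W[...,2]<zr[1])&(np.hypot(W[...,0]-x,W[...,1]-y)<rad)
    p=W[m]
    f=lambda q:(np.hypot(p[:,0]-q[0]-q[2]*(p[:,2]-zr[0]),p[:,1]-q[1]-q[3]*(p[:,2]-zr[0]))-(rm-(rm-rt)*(p[:,2]-z0-q[4])/h))
    g=lambda q:np.r_[f(q)/.001,np.array(q[2:4])/.0005,q[4]/.003 ]
    g2=lambda q:np.r_[f(np.r_[q,0,0,0])/.001]
    s=least_squares(g2,[x,y],loss="soft_l1")
    print(kind,"n",len(p),"xy",s.x.round(4),"rms mm",np.sqrt(np.mean(np.minimum(abs(f(np.r_[s.x,0,0,0])),.004)**2))*1000)
    return s.x
def look(n,name=None):
    c=imaging.read_camera(n)
    if name: save(c,name)
    return c,cloud(c)
E
python3 -c "
from h import *
c,W=look('side'); im=c['image']
fit(W,im,'l',.631,-.0056,.188,(.192,.24))
fit(W,im,'l',.632,-.005,.048,(.08,.15))
fit(W,im,'l',.632,-.005,.048,(.11,.15))
to(.6325,-.0045,.13)
"
```

```text
l n 587 xy [ 0.6293 -0.0041] rms mm 1.3623187275600037
l n 650 xy [ 0.6316 -0.0061] rms mm 1.4222163255928437
l n 352 xy [ 0.6316 -0.006 ] rms mm 1.4412927362136856
t 5.97 tcp [ 0.6306 -0.004   0.2462] delta cm tool [-2.100e-01  1.000e-02  1.162e+01] tilt rv [ 0.0002 -0.0013  0.    ] F [ 0.3  0.4 -0.2] w 71.5
```

Request:
apply_moves:
  plan:
    - {"jaw": 1, "dx": -0.3, "dy": -0.1, "dz": 0, "rx": 0, "ry": 0, "rz": 0}
    - {"jaw": 1, "dx": 0, "dy": 0, "dz": 2, "rx": 0, "ry": 0, "rz": 0}
    - {"jaw": 1, "dx": 0, "dy": 0, "dz": 2, "rx": 0, "ry": 0, "rz": 0}
    - {"jaw": 1, "dx": 0, "dy": 0, "dz": 2, "rx": 0, "ry": 0, "rz": 0}
    - {"jaw": 1, "dx": 0, "dy": 0, "dz": 0, "rx": 0, "ry": 0, "rz": 0}

```text
time_s: 6.6
tcp_pos: [0.6329, -0.0064, 0.1854]
ee_rot: [0.164, 0.986, -0.0, -0.001]
ft_force: [0.3, 0.8, -0.6]
grip_width: 0.762
```

```bash
python3 -c "
from h import *
to(.6325,-.0045,.129)
c,W=look('side'); im=c['image']
fit(W,im,'l',.631,-.0056,.130,(.137,.18))
fit(W,im,'l',.632,-.005,.048,(.075,.12))
"
```

```text
t 6.6 tcp [ 0.6329 -0.0064  0.1854] delta cm tool [0.08 0.18 5.64] tilt rv [-0.0009 -0.0028 -0.    ] F [ 0.3  0.8 -0.6] w 71.6
l n 477 xy [ 0.6318 -0.006 ] rms mm 1.520191302241426
l n 425 xy [ 0.6316 -0.006 ] rms mm 1.4700076158116595
```

Aligned to within 0.2 mm. I'll lower the cup, watching the force.

Request:
apply_moves:
  plan:
    - {"jaw": 1, "dx": 0, "dy": 0, "dz": 1.5, "rx": 0, "ry": 0, "rz": 0}
    - {"jaw": 1, "dx": 0, "dy": 0, "dz": 1.5, "rx": 0, "ry": 0, "rz": 0}
    - {"jaw": 1, "dx": 0, "dy": 0, "dz": 1.5, "rx": 0, "ry": 0, "rz": 0}
    - {"jaw": 1, "dx": 0, "dy": 0, "dz": 0.5, "rx": 0, "ry": 0, "rz": 0}
    - {"jaw": 1, "dx": 0, "dy": 0, "dz": 0.3, "rx": 0, "ry": 0, "rz": 0}
    - {"jaw": 1, "dx": 0, "dy": 0, "dz": 0, "rx": 0, "ry": 0, "rz": 0}

```text
time_s: 7.4
tcp_pos: [0.6342, -0.0069, 0.1335]
ee_rot: [0.165, 0.986, -0.0, 0.0]
ft_force: [-0.1, 0.2, -0.5]
grip_width: 0.767
```

Request:
apply_moves:
  plan:
    - {"jaw": 0.4, "dx": 0, "dy": 0, "dz": 0, "rx": 0, "ry": 0, "rz": 0}
    - {"jaw": 0.2, "dx": 0, "dy": 0, "dz": 0, "rx": 0, "ry": 0, "rz": 0}
    - {"jaw": 0.1, "dx": 0, "dy": 0, "dz": 0, "rx": 0, "ry": 0, "rz": 0}
    - {"jaw": 0, "dx": 0, "dy": 0, "dz": 0, "rx": 0, "ry": 0, "rz": 0}
    - {"jaw": 0, "dx": 0, "dy": 0, "dz": 0, "rx": 0, "ry": 0, "rz": 0}

```text
time_s: 8.02
tcp_pos: [0.6342, -0.0068, 0.1335]
ee_rot: [0.165, 0.986, 0.0, 0.0]
ft_force: [-0.7, -0.3, 0.5]
grip_width: 0.995
```

```bash
python3 -c "
from h import *
to(.6325,-.0045,.25)
c,W=look('side'); im=c['image']
cv2.imwrite('pics/s4.png',cv2.resize(c['image'][60:300,180:420,::-1],None,fx=2.4,fy=2.4,interpolation=cv2.INTER_CUBIC))
"
```

```text
t 8.03 tcp [ 0.6342 -0.0068  0.1335] delta cm tool [  0.23   0.17 -11.65] tilt rv [0. 0. 0.] F [-0.7 -0.3  0.5] w 93.6
```

View pics/s4.png

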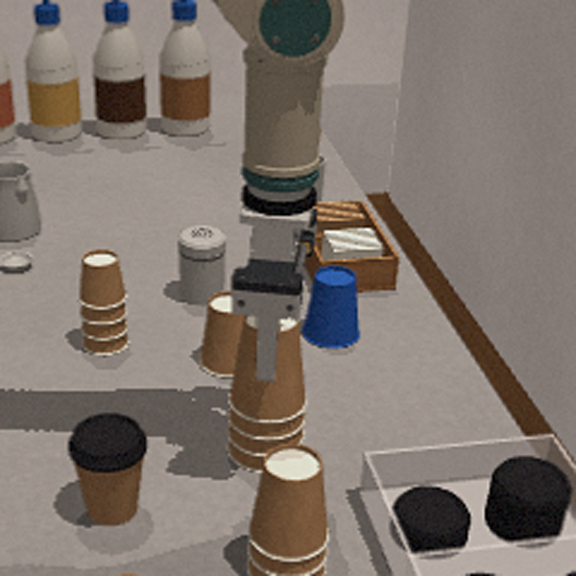

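The new rim sits evenly above the other two at about (268,415), so the large cup looks home. Retreating upward, then on to medium A.

Request:
apply_moves:
  plan:
    - {"jaw": 0, "dx": 0, "dy": 0, "dz": -1, "rx": 0, "ry": 0, "rz": 0}
    - {"jaw": 0, "dx": 0, "dy": 0, "dz": -2.5, "rx": 0, "ry": 0, "rz": 0}
    - {"jaw": 0, "dx": 0, "dy": 0, "dz": -3.5, "rx": 0, "ry": 0, "rz": 0}
    - {"jaw": 0, "dx": 0, "dy": 0, "dz": -3.5, "rx": 0, "ry": 0, "rz": 0}
    - {"jaw": 0, "dx": 1.5, "dy": 3.5, "dz": -0.5, "rx": 0, "ry": 0, "rz": 0}
    - {"jaw": 0, "dx": 2, "dy": 5, "dz": 0, "rx": 0, "ry": 0, "rz": 0}
    - {"jaw": 0, "dx": 2, "dy": 5, "dz": 0, "rx": 0, "ry": 0, "rz": 0}
    - {"jaw": 0, "dx": 2, "dy": 4, "dz": 0, "rx": 0, "ry": 0, "rz": 0}

```text
time_s: 9.07
tcp_pos: [0.6199, 0.1857, 0.2443]
ee_rot: [0.164, 0.986, 0.001, 0.0]
ft_force: [0.6, -0.3, 0.2]
grip_width: 0.997
```

```bash
python3 -c "
from h import *
to(.6215,.186,.043)
c,W=look('side'); im=c['image']
fit(W,im,'m',.6215,.186,0,(.03,.08))
c,W=look('top'); 
m=(c['image'].astype(int).min(-1)>150)
p=W[m];p=p[np.hypot(p[:,0]-.6325,p[:,1]+.005)<.05]; print(len(p),np.median(p,axis=0))
"
```

```text
t 9.07 tcp [0.6199 0.1857 0.2443] delta cm tool [-0.13  0.06 20.13] tilt rv [0.0013 0.0005 0.    ] F [ 0.6 -0.3  0.2] w 93.7
m n 222 xy [0.6198 0.1843] rms mm 1.9014557062466364
408 [ 0.63365314 -0.00836793  0.17725939]
```

The stack top now reads 0.177 with the usual 5 mm recess, against 0.153 before. That is 24 mm higher, so the large cup is home. Descending on medium A.

Request:
apply_moves:
  plan:
    - {"jaw": 0, "dx": 0, "dy": 0, "dz": 2.5, "rx": 0, "ry": 0, "rz": 0}
    - {"jaw": 0, "dx": 0, "dy": 0, "dz": 3.5, "rx": 0, "ry": 0, "rz": 0}
    - {"jaw": 0, "dx": 0, "dy": 0, "dz": 3.5, "rx": 0, "ry": 0, "rz": 0}
    - {"jaw": 0, "dx": 0, "dy": 0, "dz": 3.5, "rx": 0, "ry": 0, "rz": 0}
    - {"jaw": 0, "dx": 0, "dy": 0, "dz": 3, "rx": 0, "ry": 0, "rz": 0}
    - {"jaw": 0, "dx": 0, "dy": 0, "dz": 2.5, "rx": 0, "ry": 0, "rz": 0}
    - {"jaw": 0, "dx": 0, "dy": 0, "dz": 1.5, "rx": 0, "ry": 0, "rz": 0}
    - {"jaw": 0, "dx": 0, "dy": 0, "dz": 0, "rx": 0, "ry": 0, "rz": 0}

```text
time_s: 10.18
tcp_pos: [0.6197, 0.1825, 0.0429]
ee_rot: [0.165, 0.986, -0.0, -0.001]
ft_force: [-0.1, -0.3, 0.1]
grip_width: 1.001
```

Request:
apply_moves:
  plan:
    - {"jaw": 0.2, "dx": 0, "dy": 0, "dz": 0, "rx": 0, "ry": 0, "rz": 0}
    - {"jaw": 0.25, "dx": 0, "dy": 0, "dz": 0, "rx": 0, "ry": 0, "rz": 0}
    - {"jaw": 0.3, "dx": 0, "dy": 0, "dz": 0, "rx": 0, "ry": 0, "rz": 0}
    - {"jaw": 0.35, "dx": 0, "dy": 0, "dz": 0, "rx": 0, "ry": 0, "rz": 0}
    - {"jaw": 0.5, "dx": 0, "dy": 0, "dz": 0, "rx": 0, "ry": 0, "rz": 0}
    - {"jaw": 1, "dx": 0, "dy": 0, "dz": 0, "rx": 0, "ry": 0, "rz": 0}
    - {"jaw": 1, "dx": 0, "dy": 0, "dz": 0, "rx": 0, "ry": 0, "rz": 0}
  force: 6

```text
time_s: 11.05
tcp_pos: [0.6205, 0.1832, 0.0441]
ee_rot: [0.165, 0.986, 0.0, 0.0]
ft_force: [-0.9, -0.9, 6.1]
grip_width: 0.705
```

Request:
apply_moves:
  plan:
    - {"jaw": 1, "dx": 0, "dy": 0, "dz": -1, "rx": 0, "ry": 0, "rz": 0}
    - {"jaw": 1, "dx": 0, "dy": 0, "dz": -2, "rx": 0, "ry": 0, "rz": 0}
    - {"jaw": 1, "dx": 0, "dy": 0, "dz": -3, "rx": 0, "ry": 0, "rz": 0}
    - {"jaw": 1, "dx": 0, "dy": 0, "dz": -3, "rx": 0, "ry": 0, "rz": 0}
    - {"jaw": 1, "dx": 0, "dy": 0, "dz": -4, "rx": 0, "ry": 0, "rz": 0}
    - {"jaw": 1, "dx": 0, "dy": 0, "dz": -4, "rx": 0, "ry": 0, "rz": 0}
    - {"jaw": 1, "dx": 0, "dy": 0, "dz": -3, "rx": 0, "ry": 0, "rz": 0}
    - {"jaw": 1, "dx": 0, "dy": 0, "dz": -1.5, "rx": 0, "ry": 0, "rz": 0}

```text
time_s: 12.05
tcp_pos: [0.6207, 0.1831, 0.2614]
ee_rot: [0.165, 0.986, 0.001, 0.002]
ft_force: [0.1, -0.0, -0.9]
grip_width: 0.704
```

```bash
python3 -c "
from h import *
to(.617,-.197,.255)
c,W=look('side','pics/s5.png')
"
```

```text
t 12.05 tcp [0.6207 0.1831 0.2614] delta cm tool [-11.99 -36.07   0.6 ] tilt rv [ 0.0022  0.0029 -0.    ] F [ 0.1 -0.  -0.9] w 66.1
```

View pics/s5.png

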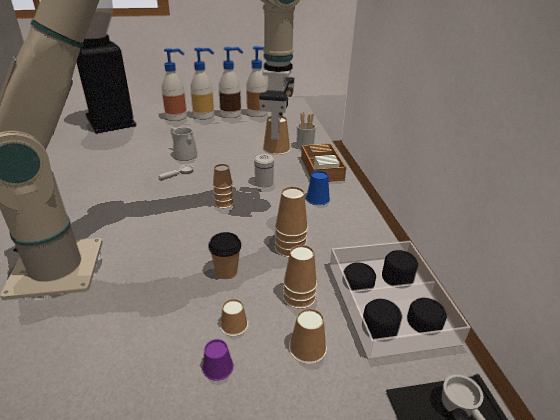

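Medium A is held and lifted, at (277,135). Its mouth is at z≈0.217, which clears the large stack at 0.182, so I can carry it straight across.

Request:
apply_moves:
  plan:
    - {"jaw": 1, "dx": -0.8, "dy": -2.4, "dz": 0, "rx": 0, "ry": 0, "rz": 0}
    - {"jaw": 1, "dx": -1.4, "dy": -4.2, "dz": 0, "rx": 0, "ry": 0, "rz": 0}
    - {"jaw": 1, "dx": -1.6, "dy": -4.8, "dz": 0, "rx": 0, "ry": 0, "rz": 0}
    - {"jaw": 1, "dx": -1.6, "dy": -4.8, "dz": 0, "rx": 0, "ry": 0, "rz": 0}
    - {"jaw": 1, "dx": -1.6, "dy": -4.8, "dz": 0, "rx": 0, "ry": 0, "rz": 0}
    - {"jaw": 1, "dx": -1.6, "dy": -4.8, "dz": 0, "rx": 0, "ry": 0, "rz": 0}
    - {"jaw": 1, "dx": -1.6, "dy": -4.8, "dz": 0, "rx": 0, "ry": 0, "rz": 0}
    - {"jaw": 1, "dx": -1.2, "dy": -3.6, "dz": 0, "rx": 0, "ry": 0, "rz": 0}

```text
time_s: 13.1
tcp_pos: [0.6155, -0.1802, 0.2574]
ee_rot: [0.166, 0.986, -0.0, -0.001]
ft_force: [0.9, 0.5, -0.4]
grip_width: 0.704
```

Request:
apply_moves:
  plan:
    - {"jaw": 1, "dx": -0.6, "dy": -1.9, "dz": 0.6, "rx": 0, "ry": 0, "rz": 0}
    - {"jaw": 1, "dx": 0, "dy": 0, "dz": 2, "rx": 0, "ry": 0, "rz": 0}
    - {"jaw": 1, "dx": 0, "dy": 0, "dz": 2, "rx": 0, "ry": 0, "rz": 0}
    - {"jaw": 1, "dx": 0, "dy": 0, "dz": 1, "rx": 0, "ry": 0, "rz": 0}
    - {"jaw": 1, "dx": 0, "dy": 0, "dz": 0, "rx": 0, "ry": 0, "rz": 0}

```text
time_s: 13.72
tcp_pos: [0.6158, -0.1963, 0.2014]
ee_rot: [0.164, 0.986, 0.0, -0.001]
ft_force: [-0.1, 0.2, 0.3]
grip_width: 0.703
```

```bash
python3 -c "
from h import *
to(.617,-.197,.116)
c,W=look('side','pics/s6.png'); im=c['image']
z=r.sense()['tcp_pos'][2]-.0435
fit(W,im,'m',.617,-.197,z,(z+.005,z+.05))
fit(W,im,'m',.617,-.197,.048,(.075,.13))
"
```

```text
t 13.72 tcp [ 0.6158 -0.1963  0.2014] delta cm tool [-0.15 -0.03  8.54] tilt rv [ 0.0003 -0.0022  0.    ] F [-0.1  0.2  0.3] w 66.1
m n 587 xy [ 0.6146 -0.1959] rms mm 1.096083546754064
m n 585 xy [ 0.616  -0.1978] rms mm 1.132117622401208
```

View pics/s6.png

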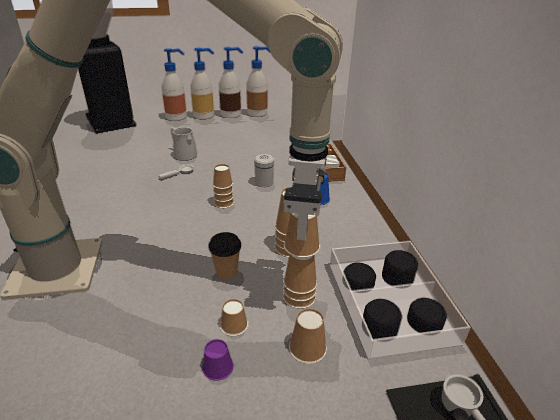

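The held cup is over the stack at (303,250). Small correction, then lower to just above home and release.

Request:
apply_moves:
  plan:
    - {"jaw": 1, "dx": -0.2, "dy": -0.1, "dz": 0, "rx": 0, "ry": 0, "rz": 0}
    - {"jaw": 1, "dx": 0, "dy": 0, "dz": 1.5, "rx": 0, "ry": 0, "rz": 0}
    - {"jaw": 1, "dx": 0, "dy": 0, "dz": 2, "rx": 0, "ry": 0, "rz": 0}
    - {"jaw": 1, "dx": 0, "dy": 0, "dz": 2, "rx": 0, "ry": 0, "rz": 0}
    - {"jaw": 1, "dx": 0, "dy": 0, "dz": 1.5, "rx": 0, "ry": 0, "rz": 0}
    - {"jaw": 1, "dx": 0, "dy": 0, "dz": 0.7, "rx": 0, "ry": 0, "rz": 0}
    - {"jaw": 1, "dx": 0, "dy": 0, "dz": 0.2, "rx": 0, "ry": 0, "rz": 0}
    - {"jaw": 1, "dx": 0, "dy": 0, "dz": 0, "rx": 0, "ry": 0, "rz": 0}

```text
time_s: 14.78
tcp_pos: [0.6182, -0.1991, 0.1239]
ee_rot: [0.165, 0.986, -0.0, 0.0]
ft_force: [-0.5, -0.3, -0.3]
grip_width: 0.701
```

Request:
apply_moves:
  plan:
    - {"jaw": 0.4, "dx": 0, "dy": 0, "dz": 0, "rx": 0, "ry": 0, "rz": 0}
    - {"jaw": 0.2, "dx": 0, "dy": 0, "dz": 0, "rx": 0, "ry": 0, "rz": 0}
    - {"jaw": 0.1, "dx": 0, "dy": 0, "dz": 0, "rx": 0, "ry": 0, "rz": 0}
    - {"jaw": 0, "dx": 0, "dy": 0, "dz": 0, "rx": 0, "ry": 0, "rz": 0}
    - {"jaw": 0, "dx": 0, "dy": 0, "dz": 0, "rx": 0, "ry": 0, "rz": 0}

```text
time_s: 15.4
tcp_pos: [0.6178, -0.199, 0.1235]
ee_rot: [0.165, 0.986, 0.0, -0.0]
ft_force: [-0.2, -0.3, 0.1]
grip_width: 0.996
```

```bash
python3 -c "
from h import *
to(.603,-.349,.2)
c,W=look('side'); im=c['image']
cv2.imwrite('pics/s7.png',cv2.resize(c['image'][140:380,180:420,::-1],None,fx=2.4,fy=2.4,interpolation=cv2.INTER_CUBIC))
"
```

```text
t 15.4 tcp [ 0.6178 -0.199   0.1235] delta cm tool [ -3.47 -14.67  -7.65] tilt rv [-0. -0. -0.] F [-0.2 -0.3  0.1] w 93.6
```

View pics/s7.png

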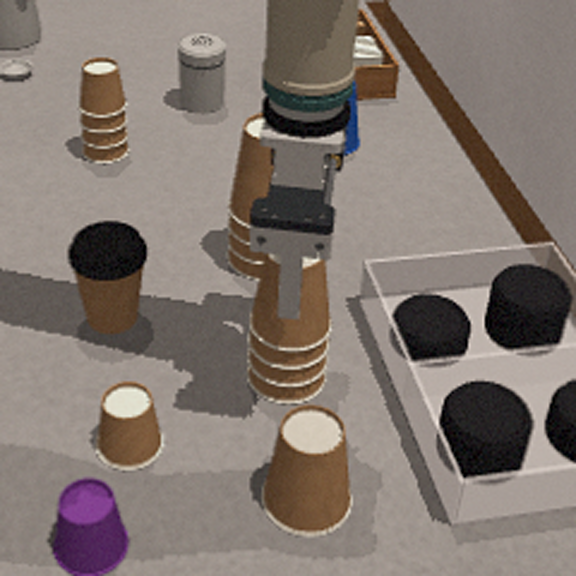

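Four evenly spaced rims show at (288,340–395). Retreating, then on to medium B.

Request:
apply_moves:
  plan:
    - {"jaw": 0, "dx": 0, "dy": 0, "dz": -1, "rx": 0, "ry": 0, "rz": 0}
    - {"jaw": 0, "dx": 0, "dy": 0, "dz": -2.5, "rx": 0, "ry": 0, "rz": 0}
    - {"jaw": 0, "dx": 0, "dy": 0, "dz": -3.5, "rx": 0, "ry": 0, "rz": 0}
    - {"jaw": 0, "dx": 0, "dy": 0, "dz": -2.5, "rx": 0, "ry": 0, "rz": 0}
    - {"jaw": 0, "dx": -1, "dy": -3.5, "dz": -0.5, "rx": 0, "ry": 0, "rz": 0}
    - {"jaw": 0, "dx": -1, "dy": -4.2, "dz": 0, "rx": 0, "ry": 0, "rz": 0}
    - {"jaw": 0, "dx": -1, "dy": -4.2, "dz": 0, "rx": 0, "ry": 0, "rz": 0}
    - {"jaw": 0, "dx": -0.5, "dy": -2.8, "dz": 0, "rx": 0, "ry": 0, "rz": 0}

```text
time_s: 16.45
tcp_pos: [0.6024, -0.3522, 0.2242]
ee_rot: [0.166, 0.986, -0.001, 0.0]
ft_force: [-0.1, 0.7, -0.2]
grip_width: 1.003
```

```bash
python3 -c "
from h import *
to(.6028,-.349,.043)
c,W=look('top'); 
m=(c['image'].astype(int).min(-1)>140)
p=W[m];p=p[np.hypot(p[:,0]-.617,p[:,1]+.197)<.05]; print(len(p),np.median(p,axis=0))
"
```

```text
t 16.45 tcp [ 0.6024 -0.3522  0.2242] delta cm tool [ 0.09  0.34 18.12] tilt rv [-0.0014  0.0008 -0.    ] F [-0.1  0.7 -0.2] w 94.3
390 [ 0.61765831 -0.19812994  0.15904657]
```

Medium A is home: the stack top went from 0.135 to 0.159. Descending on B.

Request:
apply_moves:
  plan:
    - {"jaw": 0, "dx": 0, "dy": 0.2, "dz": 2, "rx": 0, "ry": 0, "rz": 0}
    - {"jaw": 0, "dx": 0, "dy": 0, "dz": 3.5, "rx": 0, "ry": 0, "rz": 0}
    - {"jaw": 0, "dx": 0, "dy": 0, "dz": 3.5, "rx": 0, "ry": 0, "rz": 0}
    - {"jaw": 0, "dx": 0, "dy": 0, "dz": 3.5, "rx": 0, "ry": 0, "rz": 0}
    - {"jaw": 0, "dx": 0, "dy": 0, "dz": 3, "rx": 0, "ry": 0, "rz": 0}
    - {"jaw": 0, "dx": 0, "dy": 0, "dz": 1.7, "rx": 0, "ry": 0, "rz": 0}
    - {"jaw": 0, "dx": 0, "dy": 0, "dz": 0.8, "rx": 0, "ry": 0, "rz": 0}
    - {"jaw": 0, "dx": 0, "dy": 0, "dz": 0, "rx": 0, "ry": 0, "rz": 0}

```text
time_s: 17.5
tcp_pos: [0.6042, -0.3474, 0.0438]
ee_rot: [0.165, 0.986, -0.0, 0.0]
ft_force: [-0.8, 0.3, -0.2]
grip_width: 0.997
```

Request:
apply_moves:
  plan:
    - {"jaw": 0.2, "dx": 0, "dy": 0, "dz": 0, "rx": 0, "ry": 0, "rz": 0}
    - {"jaw": 0.25, "dx": 0, "dy": 0, "dz": 0, "rx": 0, "ry": 0, "rz": 0}
    - {"jaw": 0.3, "dx": 0, "dy": 0, "dz": 0, "rx": 0, "ry": 0, "rz": 0}
    - {"jaw": 0.35, "dx": 0, "dy": 0, "dz": 0, "rx": 0, "ry": 0, "rz": 0}
    - {"jaw": 0.5, "dx": 0, "dy": 0, "dz": 0, "rx": 0, "ry": 0, "rz": 0}
    - {"jaw": 1, "dx": 0, "dy": 0, "dz": 0, "rx": 0, "ry": 0, "rz": 0}
    - {"jaw": 1, "dx": 0, "dy": 0, "dz": 0, "rx": 0, "ry": 0, "rz": 0}
  force: 6

```text
time_s: 18.38
tcp_pos: [0.6041, -0.3477, 0.0439]
ee_rot: [0.165, 0.986, -0.0, 0.0]
ft_force: [-0.7, -0.4, 5.5]
grip_width: 0.705
```

Request:
apply_moves:
  plan:
    - {"jaw": 1, "dx": 0, "dy": 0, "dz": -1, "rx": 0, "ry": 0, "rz": 0}
    - {"jaw": 1, "dx": 0, "dy": 0, "dz": -2, "rx": 0, "ry": 0, "rz": 0}
    - {"jaw": 1, "dx": 0, "dy": 0, "dz": -3, "rx": 0, "ry": 0, "rz": 0}
    - {"jaw": 1, "dx": 0, "dy": 0, "dz": -3, "rx": 0, "ry": 0, "rz": 0}
    - {"jaw": 1, "dx": 0, "dy": 0, "dz": -3, "rx": 0, "ry": 0, "rz": 0}
    - {"jaw": 1, "dx": 0, "dy": 0, "dz": -3, "rx": 0, "ry": 0, "rz": 0}
    - {"jaw": 1, "dx": 0, "dy": 0, "dz": -3, "rx": 0, "ry": 0, "rz": 0}
    - {"jaw": 1, "dx": 0, "dy": 0, "dz": -1, "rx": 0, "ry": 0, "rz": 0}

```text
time_s: 19.38
tcp_pos: [0.6048, -0.3481, 0.2367]
ee_rot: [0.165, 0.986, -0.001, 0.002]
ft_force: [0.5, 0.2, 0.3]
grip_width: 0.706
```

```bash
python3 -c "
from h import *
to(.6185,-.199,.235)
c,W=look('side','pics/s8.png')
"
```

```text
t 19.38 tcp [ 0.6048 -0.3481  0.2367] delta cm tool [ 3.55 14.54  0.14] tilt rv [-0.0007  0.0045 -0.    ] F [0.5 0.2 0.3] w 66.3
```

View pics/s8.png

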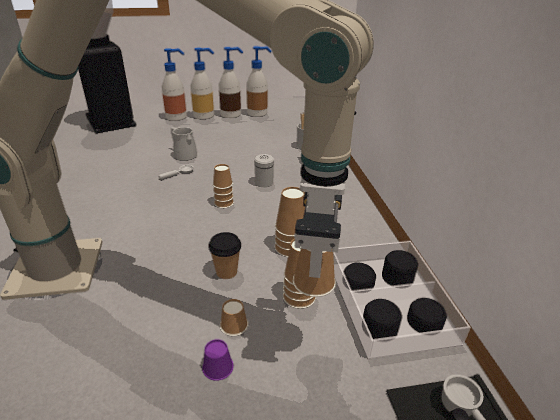

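B is held and lifted, at (315,265), with its mouth at 0.193, above the stack top at 0.164.

Request:
apply_moves:
  plan:
    - {"jaw": 1, "dx": 0.5, "dy": 2, "dz": 0, "rx": 0, "ry": 0, "rz": 0}
    - {"jaw": 1, "dx": 0.8, "dy": 3.2, "dz": 0, "rx": 0, "ry": 0, "rz": 0}
    - {"jaw": 1, "dx": 0.9, "dy": 3.6, "dz": 0, "rx": 0, "ry": 0, "rz": 0}
    - {"jaw": 1, "dx": 0.8, "dy": 3.2, "dz": 0, "rx": 0, "ry": 0, "rz": 0}
    - {"jaw": 1, "dx": 0.5, "dy": 1.9, "dz": 0, "rx": 0, "ry": 0, "rz": 0}
    - {"jaw": 1, "dx": 0.1, "dy": 0.6, "dz": 0.6, "rx": 0, "ry": 0, "rz": 0}
    - {"jaw": 1, "dx": 0, "dy": 0, "dz": 0.6, "rx": 0, "ry": 0, "rz": 0}
    - {"jaw": 1, "dx": 0, "dy": 0, "dz": 0, "rx": 0, "ry": 0, "rz": 0}

```text
time_s: 20.42
tcp_pos: [0.6159, -0.2002, 0.2204]
ee_rot: [0.166, 0.986, -0.0, -0.001]
ft_force: [0.4, -0.9, -0.1]
grip_width: 0.7
```

```bash
python3 -c "
from h import *
to(.617,-.197,.140)
c,W=look('side'); im=c['image']
z=r.sense()['tcp_pos'][2]-.0435
fit(W,im,'m',.617,-.197,z,(z+.005,z+.05))
fit(W,im,'m',.617,-.197,.072,(.1,.155))
"
```

```text
t 20.43 tcp [ 0.6159 -0.2002  0.2204] delta cm tool [-0.01  0.35  8.04] tilt rv [-0.0012 -0.0017 -0.    ] F [ 0.4 -0.9 -0.1] w 65.8
m n 602 xy [ 0.6146 -0.1998] rms mm 1.0683787087287828
m n 611 xy [ 0.6165 -0.1981] rms mm 1.1299366581747863
```

Request:
apply_moves:
  plan:
    - {"jaw": 1, "dx": -0.1, "dy": 0.2, "dz": 0, "rx": 0, "ry": 0, "rz": 0}
    - {"jaw": 1, "dx": 0, "dy": 0, "dz": 1.5, "rx": 0, "ry": 0, "rz": 0}
    - {"jaw": 1, "dx": 0, "dy": 0, "dz": 2, "rx": 0, "ry": 0, "rz": 0}
    - {"jaw": 1, "dx": 0, "dy": 0, "dz": 1.5, "rx": 0, "ry": 0, "rz": 0}
    - {"jaw": 1, "dx": 0, "dy": 0, "dz": 0, "rx": 0, "ry": 0, "rz": 0}

```text
time_s: 21.1
tcp_pos: [0.6174, -0.1967, 0.1697]
ee_rot: [0.165, 0.986, 0.0, -0.002]
ft_force: [0.1, -0.2, 0.3]
grip_width: 0.706
```

```bash
python3 -c "
from h import *
to(.617,-.197,.140)
c,W=look('side'); im=c['image']
z=r.sense()['tcp_pos'][2]-.0435
fit(W,im,'m',.617,-.197,z,(z+.005,z+.05))
fit(W,im,'m',.617,-.197,.072,(.075,.12))
"
```

```text
t 21.1 tcp [ 0.6174 -0.1967  0.1697] delta cm tool [ 0.02 -0.04  2.97] tilt rv [-0.0001 -0.0032 -0.    ] F [ 0.1 -0.2  0.3] w 66.3
m n 545 xy [ 0.616  -0.1961] rms mm 1.1012716173907395
m n 537 xy [ 0.6165 -0.1981] rms mm 1.2516106044014088
```

Request:
apply_moves:
  plan:
    - {"jaw": 1, "dx": -0.1, "dy": -0.15, "dz": 0.5, "rx": 0, "ry": 0, "rz": 0}
    - {"jaw": 1, "dx": 0, "dy": 0, "dz": 1, "rx": 0, "ry": 0, "rz": 0}
    - {"jaw": 1, "dx": 0, "dy": 0, "dz": 0.6, "rx": 0, "ry": 0, "rz": 0}
    - {"jaw": 1, "dx": 0, "dy": 0, "dz": 0.2, "rx": 0, "ry": 0, "rz": 0}
    - {"jaw": 1, "dx": 0, "dy": 0, "dz": 0, "rx": 0, "ry": 0, "rz": 0}

```text
time_s: 21.78
tcp_pos: [0.6189, -0.1988, 0.1483]
ee_rot: [0.165, 0.986, 0.0, -0.0]
ft_force: [0.0, 0.5, -0.7]
grip_width: 0.706
```

Request:
apply_moves:
  plan:
    - {"jaw": 0.4, "dx": 0, "dy": 0, "dz": 0, "rx": 0, "ry": 0, "rz": 0}
    - {"jaw": 0.2, "dx": 0, "dy": 0, "dz": 0, "rx": 0, "ry": 0, "rz": 0}
    - {"jaw": 0.1, "dx": 0, "dy": 0, "dz": 0, "rx": 0, "ry": 0, "rz": 0}
    - {"jaw": 0, "dx": 0, "dy": 0, "dz": 0, "rx": 0, "ry": 0, "rz": 0}
    - {"jaw": 0, "dx": 0, "dy": 0, "dz": 0, "rx": 0, "ry": 0, "rz": 0}

```text
time_s: 22.4
tcp_pos: [0.6189, -0.1988, 0.1485]
ee_rot: [0.165, 0.986, -0.0, -0.0]
ft_force: [-0.3, 0.1, 0.3]
grip_width: 0.999
```

```bash
python3 -c "
from h import *
to(.451,-.2615,.25)
c,W=look('side'); im=c['image']
cv2.imwrite('pics/s9.png',cv2.resize(c['image'][140:380,180:420,::-1],None,fx=2.4,fy=2.4,interpolation=cv2.INTER_CUBIC))
"
```

```text
t 22.4 tcp [ 0.6189 -0.1988  0.1485] delta cm tool [ 13.85 -11.38 -10.15] tilt rv [-0. -0.  0.] F [-0.3  0.1  0.3] w 93.9
```

View pics/s9.png

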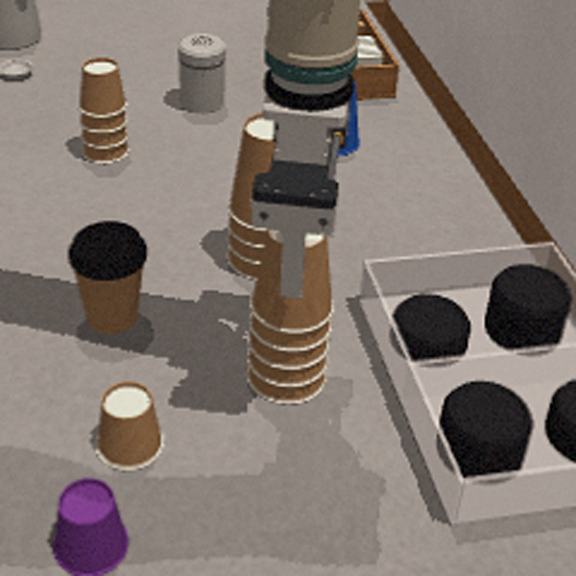

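The medium stack at (288,320–395) now has five evenly spaced rims. Up and over to the small cup.

Request:
apply_moves:
  plan:
    - {"jaw": 0, "dx": 0, "dy": 0, "dz": -1, "rx": 0, "ry": 0, "rz": 0}
    - {"jaw": 0, "dx": 0, "dy": 0, "dz": -2.5, "rx": 0, "ry": 0, "rz": 0}
    - {"jaw": 0, "dx": 0, "dy": 0, "dz": -3.5, "rx": 0, "ry": 0, "rz": 0}
    - {"jaw": 0, "dx": 0, "dy": 0, "dz": -2.5, "rx": 0, "ry": 0, "rz": 0}
    - {"jaw": 0, "dx": 3, "dy": -2.4, "dz": 0, "rx": 0, "ry": 0, "rz": 0}
    - {"jaw": 0, "dx": 4, "dy": -3.3, "dz": 0, "rx": 0, "ry": 0, "rz": 0}
    - {"jaw": 0, "dx": 4, "dy": -3.3, "dz": 0, "rx": 0, "ry": 0, "rz": 0}
    - {"jaw": 0, "dx": 2.8, "dy": -2.3, "dz": 0, "rx": 0, "ry": 0, "rz": 0}

```text
time_s: 23.45
tcp_pos: [0.4496, -0.262, 0.2444]
ee_rot: [0.166, 0.986, -0.0, 0.0]
ft_force: [0.9, -0.2, -0.2]
grip_width: 0.997
```

```bash
python3 -c "
from h import *
to(.451,-.2615,.018)
c,W=look('top'); 
m=(c['image'].astype(int).min(-1)>140)
p=W[m];p=p[np.hypot(p[:,0]-.617,p[:,1]+.197)<.05]; print(len(p),np.median(p,axis=0))
"
```

```text
t 23.45 tcp [ 0.4496 -0.262   0.2444] delta cm tool [-0.1   0.11 22.64] tilt rv [-0.0006  0.0007  0.    ] F [ 0.9 -0.2 -0.2] w 93.7
406 [ 0.61793668 -0.19811366  0.18313074]
```

The medium stack top is 0.183, so B is home. Descending on the small cup; the purple cup clears the finger by about 20 mm.

Request:
apply_moves:
  plan:
    - {"jaw": 0, "dx": -0.1, "dy": 0.1, "dz": 3, "rx": 0, "ry": 0, "rz": 0}
    - {"jaw": 0, "dx": 0, "dy": 0, "dz": 4, "rx": 0, "ry": 0, "rz": 0}
    - {"jaw": 0, "dx": 0, "dy": 0, "dz": 4, "rx": 0, "ry": 0, "rz": 0}
    - {"jaw": 0, "dx": 0, "dy": 0, "dz": 4, "rx": 0, "ry": 0, "rz": 0}
    - {"jaw": 0, "dx": 0, "dy": 0, "dz": 3.5, "rx": 0, "ry": 0, "rz": 0}
    - {"jaw": 0, "dx": 0, "dy": 0, "dz": 2.6, "rx": 0, "ry": 0, "rz": 0}
    - {"jaw": 0, "dx": 0, "dy": 0, "dz": 1, "rx": 0, "ry": 0, "rz": 0}
    - {"jaw": 0, "dx": 0, "dy": 0, "dz": 0, "rx": 0, "ry": 0, "rz": 0}

```text
time_s: 24.5
tcp_pos: [0.4533, -0.2603, 0.0226]
ee_rot: [0.165, 0.986, 0.0, -0.0]
ft_force: [1.1, -0.1, 1.1]
grip_width: 0.999
```

Request:
apply_moves:
  plan:
    - {"jaw": 0.25, "dx": 0, "dy": 0, "dz": 0, "rx": 0, "ry": 0, "rz": 0}
    - {"jaw": 0.3, "dx": 0, "dy": 0, "dz": 0, "rx": 0, "ry": 0, "rz": 0}
    - {"jaw": 0.35, "dx": 0, "dy": 0, "dz": 0, "rx": 0, "ry": 0, "rz": 0}
    - {"jaw": 0.4, "dx": 0, "dy": 0, "dz": 0, "rx": 0, "ry": 0, "rz": 0}
    - {"jaw": 0.5, "dx": 0, "dy": 0, "dz": 0, "rx": 0, "ry": 0, "rz": 0}
    - {"jaw": 1, "dx": 0, "dy": 0, "dz": 0, "rx": 0, "ry": 0, "rz": 0}
    - {"jaw": 1, "dx": 0, "dy": 0, "dz": 0, "rx": 0, "ry": 0, "rz": 0}
  force: 6

```text
time_s: 25.38
tcp_pos: [0.4531, -0.2603, 0.0226]
ee_rot: [0.165, 0.986, -0.0, 0.0]
ft_force: [0.3, 0.6, 2.3]
grip_width: 0.584
```

Request:
apply_moves:
  plan:
    - {"jaw": 1, "dx": 0, "dy": 0, "dz": -1, "rx": 0, "ry": 0, "rz": 0}
    - {"jaw": 1, "dx": 0, "dy": 0, "dz": -2, "rx": 0, "ry": 0, "rz": 0}
    - {"jaw": 1, "dx": 0, "dy": 0, "dz": -3, "rx": 0, "ry": 0, "rz": 0}
    - {"jaw": 1, "dx": 0, "dy": 0, "dz": -3, "rx": 0, "ry": 0, "rz": 0}
    - {"jaw": 1, "dx": 0, "dy": 0, "dz": -3, "rx": 0, "ry": 0, "rz": 0}
    - {"jaw": 1, "dx": 0, "dy": 0, "dz": -3, "rx": 0, "ry": 0, "rz": 0}
    - {"jaw": 1, "dx": 0, "dy": 0, "dz": -2, "rx": 0, "ry": 0, "rz": 0}
    - {"jaw": 1, "dx": 0, "dy": 0, "dz": 0, "rx": 0, "ry": 0, "rz": 0}

```text
time_s: 26.38
tcp_pos: [0.4538, -0.2607, 0.1941]
ee_rot: [0.165, 0.986, -0.0, 0.002]
ft_force: [0.8, -0.3, -0.0]
grip_width: 0.582
```

```bash
python3 -c "
from h import *
to(.4605,.253,.185)
c,W=look('side','pics/s10.png')
fit(W,c['image'],'s',.4605,.253,.072,(.09,.12))
"
```

```text
t 26.38 tcp [ 0.4538 -0.2607  0.1941] delta cm tool [16.05 48.8   0.83] tilt rv [-0.0004  0.0034  0.    ] F [ 0.8 -0.3 -0. ] w 54.7
s n 0 xy [0.4605 0.253 ] rms mm nan
  return _methods._mean(a, axis=axis, dtype=dtype,
  ret = ret.dtype.type(ret / rcount)
```

View pics/s10.png

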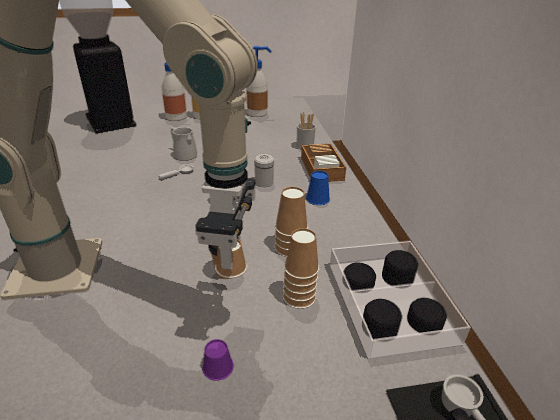

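The small cup is held at (229,260), with its mouth at about 0.17. It clears the lidded cup (0.104) and the small stack (0.132), so I'll carry it across.

Request:
apply_moves:
  plan:
    - {"jaw": 1, "dx": 0.8, "dy": 2.4, "dz": -0.2, "rx": 0, "ry": 0, "rz": 0}
    - {"jaw": 1, "dx": 1.5, "dy": 4.5, "dz": -0.2, "rx": 0, "ry": 0, "rz": 0}
    - {"jaw": 1, "dx": 1.6, "dy": 4.9, "dz": 0, "rx": 0, "ry": 0, "rz": 0}
    - {"jaw": 1, "dx": 1.6, "dy": 4.9, "dz": 0, "rx": 0, "ry": 0, "rz": 0}
    - {"jaw": 1, "dx": 1.6, "dy": 4.9, "dz": 0, "rx": 0, "ry": 0, "rz": 0}
    - {"jaw": 1, "dx": 1.6, "dy": 4.9, "dz": 0, "rx": 0, "ry": 0, "rz": 0}
    - {"jaw": 1, "dx": 1.6, "dy": 4.9, "dz": 0, "rx": 0, "ry": 0, "rz": 0}
    - {"jaw": 1, "dx": 1.6, "dy": 4.9, "dz": 0, "rx": 0, "ry": 0, "rz": 0}

```text
time_s: 27.42
tcp_pos: [0.4574, 0.1232, 0.1954]
ee_rot: [0.165, 0.986, -0.001, -0.001]
ft_force: [1.2, 0.8, -0.4]
grip_width: 0.584
```

Request:
apply_moves:
  plan:
    - {"jaw": 1, "dx": 1.6, "dy": 4.9, "dz": 0, "rx": 0, "ry": 0, "rz": 0}
    - {"jaw": 1, "dx": 1.4, "dy": 4.3, "dz": 0, "rx": 0, "ry": 0, "rz": 0}
    - {"jaw": 1, "dx": 0.9, "dy": 2.6, "dz": 0, "rx": 0, "ry": 0, "rz": 0}
    - {"jaw": 1, "dx": 0.2, "dy": 0.7, "dz": 0, "rx": 0, "ry": 0, "rz": 0}
    - {"jaw": 1, "dx": 0, "dy": 0, "dz": 0, "rx": 0, "ry": 0, "rz": 0}

```text
time_s: 28.05
tcp_pos: [0.4598, 0.2523, 0.1957]
ee_rot: [0.165, 0.986, -0.001, -0.001]
ft_force: [-0.2, -0.9, -0.9]
grip_width: 0.582
```

```bash
python3 -c "
from h import *
to(.4605,.253,.1186)
c,W=look('side','pics/s11.png');im=c['image']
cv2.imwrite('pics/s11.png',cv2.resize(c['image'][80:280,120:320,::-1],None,fx=2.8,fy=2.8,interpolation=cv2.INTER_CUBIC))
z=r.sense()['tcp_pos'][2]-.0226
fit(W,im,'s',.4605,.253,z,(z+.004,z+.04),.05)
fit(W,im,'s',.4605,.253,.072,(.09,.13),.05)
"
```

```text
t 28.05 tcp [0.4598 0.2523 0.1957] delta cm tool [-0.05  0.11  7.71] tilt rv [-0.0018 -0.0008 -0.    ] F [-0.2 -0.9 -0.9] w 54.7
s n 180 xy [0.4578 0.253 ] rms mm 1.962652550464376
s n 222 xy [0.4596 0.2528] rms mm 1.9081363252861108
```

View pics/s11.png

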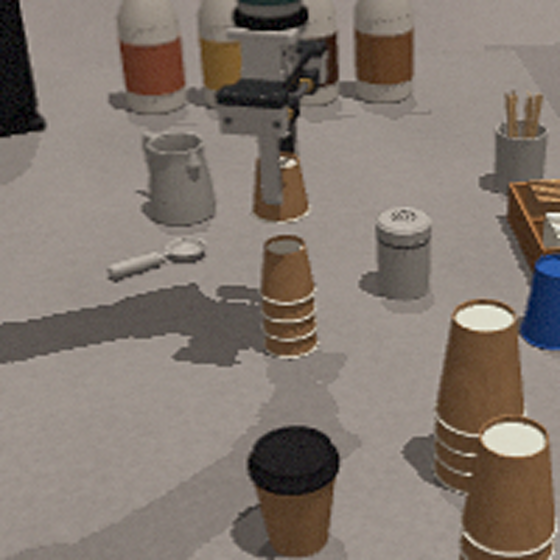

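The held cup's mouth centre, about (281,210), looks left of the stack top at (288,243), and the cup may lean. I'll check by overlaying model outlines.

```bash
cat >> h.py <<'E'
def proj(c,P):
    o=np.array(c["orientation"]);Rm=o if o.shape==(3,3) else R.from_quat(o).as_matrix()
    p=(np.asarray(P)-np.array(c["origin"]))@Rm
    x=p[:,0]/-p[:,2]; y=-p[:,1]/-p[:,2]; s=1+c["k1"]*(x*x+y*y); K=c["camera_matrix"]
    return np.stack([K[0][0]*x*s+K[0][2],K[1][1]*y*s+K[1][2]],-1)
def ring(x,y,z,rad):
    t=np.linspace(0,2*np.pi,60); return np.stack([x+rad*np.cos(t),y+rad*np.sin(t),z+0*t],-1)
def draw(c,rings,box,f,name):
    u0,v0,u1,v1=box
    im=cv2.resize(c["image"][v0:v1,u0:u1,::-1],None,fx=f,fy=f,interpolation=cv2.INTER_CUBIC).copy()
    for rg in rings:
        q=((proj(c,rg)-[u0,v0]+.5)*f).round().astype(np.int32); cv2.polylines(im,[q],True,(0,255,0),1)
    cv2.imwrite(name,im)
E
python3 -c "
from h import *
c,W=look('side')
z=r.sense()['tcp_pos'][2]-.0226
draw(c,[ring(.4578,.253,z,.031),ring(.4578,.253,z+.06,.023),ring(.4596,.2528,.132,.023),ring(.4596,.2528,.072,.031)],(190,115,260,215),6,'pics/s12.png')
"
```

```text
(no output)
```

View pics/s12.png

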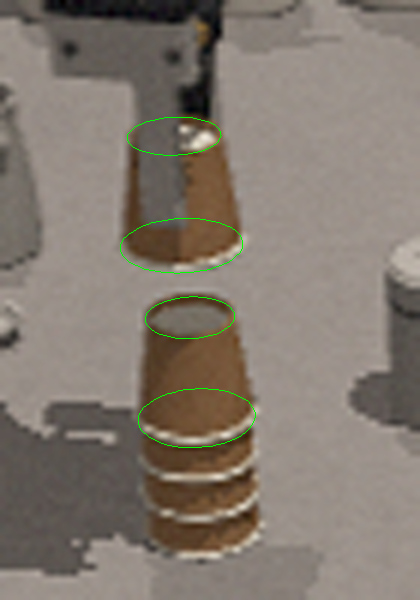

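The upright model fits the held cup, so it isn't leaning. The stack sits about 1 mm right of its model, so I'll correct roughly 2.5 mm in x, lower partway and recheck.

Request:
apply_moves:
  plan:
    - {"jaw": 1, "dx": -0.25, "dy": 0.05, "dz": 0, "rx": 0, "ry": 0, "rz": 0}
    - {"jaw": 1, "dx": 0, "dy": 0, "dz": 1.5, "rx": 0, "ry": 0, "rz": 0}
    - {"jaw": 1, "dx": 0, "dy": 0, "dz": 1.5, "rx": 0, "ry": 0, "rz": 0}
    - {"jaw": 1, "dx": 0, "dy": 0, "dz": 0.5, "rx": 0, "ry": 0, "rz": 0}
    - {"jaw": 1, "dx": 0, "dy": 0, "dz": 0, "rx": 0, "ry": 0, "rz": 0}

```text
time_s: 28.78
tcp_pos: [0.4623, 0.2527, 0.1607]
ee_rot: [0.165, 0.986, -0.0, -0.001]
ft_force: [0.8, -0.4, 0.3]
grip_width: 0.582
```

```bash
python3 -c "
from h import *
to(.4605,.253,.1186)
c,W=look('side')
z=r.sense()['tcp_pos'][2]-.0226
a=fit(W,c['image'],'s',.4605,.253,z,(z+.004,z+.04),.05)
b=fit(W,c['image'],'s',.4605,.253,.072,(.09,.13),.05)
draw(c,[ring(*a,z,.031),ring(*a,z+.06,.023),ring(*b,.072,.031),ring(*b,0.0,.031)],(190,115,260,215),6,'pics/s13.png')
"
```

```text
t 28.77 tcp [0.4623 0.2527 0.1607] delta cm tool [ 0.18 -0.02  4.21] tilt rv [-0.0011 -0.0009 -0.    ] F [ 0.8 -0.4  0.3] w 54.7
s n 173 xy [0.4601 0.2535] rms mm 1.7913641931115065
s n 204 xy [0.4593 0.253 ] rms mm 1.8564327047784586
```

View pics/s13.png

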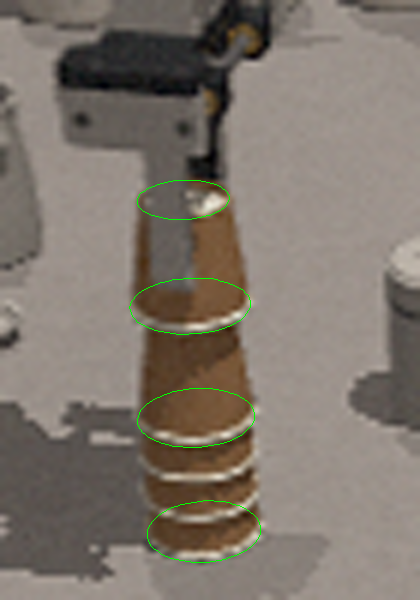

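Aligned. Lowering and releasing just above home.

Request:
apply_moves:
  plan:
    - {"jaw": 1, "dx": 0, "dy": 0, "dz": 1, "rx": 0, "ry": 0, "rz": 0}
    - {"jaw": 1, "dx": 0, "dy": 0, "dz": 1.2, "rx": 0, "ry": 0, "rz": 0}
    - {"jaw": 1, "dx": 0, "dy": 0, "dz": 0.8, "rx": 0, "ry": 0, "rz": 0}
    - {"jaw": 1, "dx": 0, "dy": 0, "dz": 0.4, "rx": 0, "ry": 0, "rz": 0}
    - {"jaw": 1, "dx": 0, "dy": 0, "dz": 0, "rx": 0, "ry": 0, "rz": 0}

```text
time_s: 29.45
tcp_pos: [0.4626, 0.2528, 0.1271]
ee_rot: [0.165, 0.986, -0.0, -0.0]
ft_force: [0.2, -0.0, -0.7]
grip_width: 0.584
```

Request:
apply_moves:
  plan:
    - {"jaw": 0.5, "dx": 0, "dy": 0, "dz": 0, "rx": 0, "ry": 0, "rz": 0}
    - {"jaw": 0.3, "dx": 0, "dy": 0, "dz": 0, "rx": 0, "ry": 0, "rz": 0}
    - {"jaw": 0.15, "dx": 0, "dy": 0, "dz": 0, "rx": 0, "ry": 0, "rz": 0}
    - {"jaw": 0, "dx": 0, "dy": 0, "dz": 0, "rx": 0, "ry": 0, "rz": 0}
    - {"jaw": 0, "dx": 0, "dy": 0, "dz": 0, "rx": 0, "ry": 0, "rz": 0}

```text
time_s: 30.08
tcp_pos: [0.4627, 0.2529, 0.1275]
ee_rot: [0.165, 0.986, 0.0, 0.0]
ft_force: [1.2, 0.1, 0.1]
grip_width: 0.97
```

Request:
apply_moves:
  plan:
    - {"jaw": 0, "dx": 0, "dy": 0, "dz": -1, "rx": 0, "ry": 0, "rz": 0}
    - {"jaw": 0, "dx": 0, "dy": 0, "dz": -2.5, "rx": 0, "ry": 0, "rz": 0}
    - {"jaw": 0, "dx": 0, "dy": 0, "dz": -3, "rx": 0, "ry": 0, "rz": 0}
    - {"jaw": 0, "dx": 0, "dy": 0, "dz": -3, "rx": 0, "ry": 0, "rz": 0}
    - {"jaw": 0, "dx": 2, "dy": 3, "dz": 0, "rx": 0, "ry": 0, "rz": 0}
    - {"jaw": 0, "dx": 3, "dy": 4, "dz": 0, "rx": 0, "ry": 0, "rz": 0}
    - {"jaw": 0, "dx": 3, "dy": 4, "dz": 0, "rx": 0, "ry": 0, "rz": 0}
    - {"jaw": 0, "dx": 3, "dy": 4, "dz": 0, "rx": 0, "ry": 0, "rz": 0}

```text
time_s: 31.08
tcp_pos: [0.407, 0.432, 0.2234]
ee_rot: [0.165, 0.986, 0.0, 0.0]
ft_force: [0.1, 0.3, -0.4]
grip_width: 1.002
```

Request:
apply_moves:
  plan:
    - {"jaw": 0, "dx": 3, "dy": 4, "dz": 0, "rx": 0, "ry": 0, "rz": 0}
    - {"jaw": 0, "dx": 3, "dy": 4, "dz": 0, "rx": 0, "ry": 0, "rz": 0}
    - {"jaw": 0, "dx": 0, "dy": 0, "dz": 0, "rx": 0, "ry": 0, "rz": 0}

```text
time_s: 31.45
tcp_pos: [0.3729, 0.5303, 0.2225]
ee_rot: [0.161, 0.987, 0.001, -0.001]
ft_force: [0.5, -0.2, -0.6]
grip_width: 0.999
```

```bash
python3 - <<'E'
from h import *
s=r.sense();print(s["time_s"],s["tcp_pos"])
c,W=look('side','pics/s14.png'); c,W=look('top','pics/t14.png')
m=c['image'].astype(int).min(-1)>140
for n,x,y in (("small",.4605,.2527),("med",.617,-.197),("large",.6325,-.005)):
    p=W[m];p=p[np.hypot(p[:,0]-x,p[:,1]-y)<.035];p=p[p[:,2]>.1];print(n,len(p),np.median(p,axis=0).round(4),"z sd",p[:,2].std().round(4))
for nm,(u,v) in dict(lid=(326,266),shaker=(135,192),blue=(196,130),purple=(445,288)).items(): print(nm,np.nanmedian(W[v-4:v+5,u-4:u+5].reshape(-1,3),axis=0).round(4))
E
```

```text
31.45 [0.3729335  0.53034468 0.22248993]
small 277 [0.4616 0.2528 0.1509] z sd 0.0081
med 389 [ 0.6179 -0.1983  0.1831] z sd 0.002
large 447 [ 0.6325 -0.0063  0.1771] z sd 0.002
lid [ 0.4477 -0.0837  0.1003]
shaker [0.6083 0.3575 0.1023]
blue [0.7674 0.2289 0.0872]
purple [ 0.4072 -0.3628  0.0554]
```

View pics/s14.png

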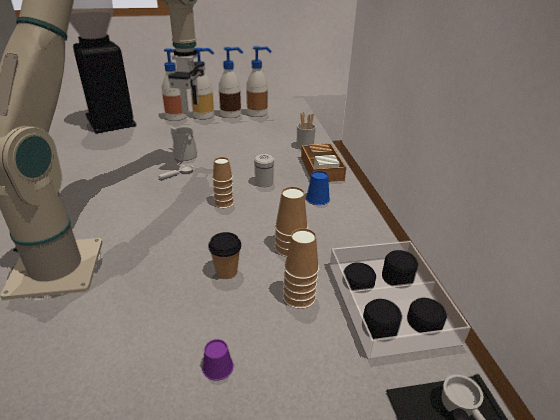

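View pics/t14.png

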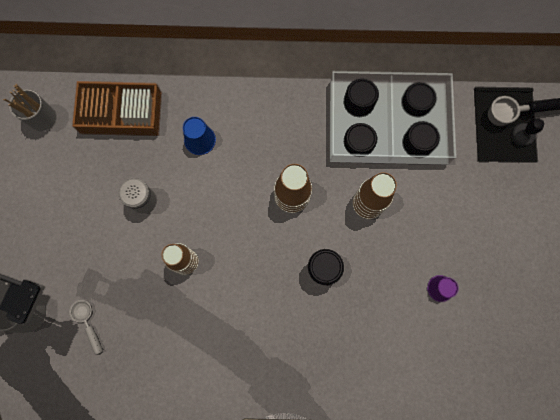

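All three stacks stand upright with their cups home: small at (222,180) in the side view, medium at (300,268), large at (292,220). The small stack's top rose 24 mm, as it should. The lidded cup, shaker and look-alikes are where they were, and the arm is clear.

```bash
python3 -c "
from h import *
print(r.finish_job())"
```

```text
the job is handed in; nothing more can be done
None
```

I put all four cups back upside down over the stacks of their own size and handed the job in at about 31.5 s.

- **Seating:** Each added cup raised its stack's top by 24 mm, which is the fully home height: small 0.127 to 0.151 m, medium 0.135 to 0.159 to 0.183 m, and large 0.153 to 0.177 m. These camera heights read about 5 mm below the stated heights throughout, before and after.
- **Stacks:** All three stand upright, with their tops within about 2 mm of where they started.
- **Left alone:** The lidded cup, the shaker and the blue and purple look-alikes all read within 1 mm of their first positions.
- **Forces:** The readings after each move never exceeded about 7 N, and the arm was clear of everything at the end.

**Disagreements:** The two cameras differed by up to about 4 mm on absolute position, so I aligned each held cup to its stack within the side camera alone. Over the small stack, the picture suggested a larger offset than the fit did. A model overlay settled it, and I corrected by 2.5 mm before lowering.

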